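# Set the thumbscrew of a trimming carriage: bottom it, back off a quarter turn

## Robot

A 6-joint arm with a two-finger parallel gripper is mounted at the origin on the work surface. World frame = base frame: x ahead of the robot, y to its left, z up, the work surface at z = 0. Lengths are in m, angles in rad, forces in N, time in s.
With the tool pointing down it reaches from about 0.35 to 0.925 m from the base axis. Payload 6.4 kg.
Tool frame: the origin (TCP) lies at the very end of the fingers, on their centre line; the grasp point (between the pads) lies 19 mm behind it; z points along the fingers, y is the direction in which the jaws open and shut (so a half turn about z gives the same grasp; the last joint's range is limited). The gripper opens to 94 mm and grips with 3 to 60 N. Pads are 16 mm wide; open, the fingers measure 119 mm over their backs; the gripper's body (75 mm by 177 mm) begins 78 mm behind the grasp point.
Start: joints at [1.104, 0.245, 1.558, -0, 1.339, -0.174], TCP at [0.188, 0.622, 0.205] pointing down, gripper open.
Joint ranges: [-3.13, 3.13], [-1.02, 2.26], [0.13, 2.54], [-0.95, 4.09], [0.21, 2.88], [-2.74, 2.74]. Speed limits (rad/s): [2.57, 2.57, 3.14, 3.14, 3.14, 3.14].

## Interface

Orientations are given as a rotation vector (axis times angle).
In Python, from bench import readout, read_camera, ticket gives the robot as it stands.
- The arm moves only by the shell command python3 -m crank 'ROWS' [FORCE]. ROWS is JSON, a list of rows, each a list of 3 entries, a list of its own where there are three numbers: the shift along the tool's x, y, z each as a share of 150 mm, from -1 to 1, then the turn, a rotation vector about the tool's x, y, z each as a share of pi rad, from -1 to 1, then the opening, from -1 (shut) to 1 (fully open), so that 0 is half open. A call has 1 to 12 rows; each row is the pose to reach, as a shift and turn from the pose commanded when the call began, along the tool's axes at that moment, turning the shorter way round; what a row does not reach only later rows make up. A row lasts 1/8 s, in which the tool goes at most 62.5 mm and 10.7 degrees, less where a joint would pass 70% of its speed; a pose out of reach is approached as far as the arm can. A call with a number of a shift or a turn outside -1 to 1 is refused whole. A call with a gripper value outside its range is refused whole. The fingers move at their own pace and stop on an object; FORCE is the grip in N (left out, the last holds). Time passes only in rows, so rows that repeat a pose let the fingers close. It gives the time, the measured TCP pose, the force and the opening at its end, in the units of the state.
- readout.state(): the state, without advancing time (a new reading comes with each control period).
- read_camera(name): name is "scene" or "top" or "wrist"; returns a dict with "pixels" (384x512x3 uint8, red, green, blue), "depth" (384x512 float32, m along the optical axis (not along the pixel's ray), 0 where there is no reading), "fovy" (degrees; the focal length in pixels is half the picture's height over the tangent of half this angle, whatever the lens; pixels are square), "cx", "cy" (the principal point, pixels), "k1" (the pictures are not rectified: a ray, as slopes to the right and down, at radius r is drawn at 1 + k1 r^2 times it, then the intrinsics apply), "origin" and "attitude" of the camera in the world. Camera axes: x right, y up, looking along -z (the intrinsics and any distortion apply to the point x, -y, -z); pixel columns grow to the right and rows downward; lengths in m; the calibration is good to about 2 mm. A picture is of the moment at which its call begins.
- ticket.close_job(): hands the job in, once; it reports no verdict.
The state is a dict: "time_s": time; "q": joint angles; "qd": joint speeds; "joint_efforts": joint torques, N m; "position": TCP position; "ee_rot": TCP orientation; "contact_force": force on the tool from outside, world axes, zero at the start; "moment": the same for the moment, N m; "width": finger opening in m.
Only numpy, scipy, OpenCV 4.12 (cv2) and the standard library are available. Lean on these libraries where they do the work, as an engineer would, in place of code of your own. Each camera call takes 0.05 s, during which the arm holds its last target.

## Task

Push the trimming unit's grey carriage along its rods until it is fully home against the end stop. Then turn the orange thumbscrew on top of it clockwise until it bottoms firmly, without forcing it any further, and back it off a quarter turn from there. Leave the carriage home, let only the screw itself move the brass telltale ring, and leave everything else undisturbed.

Things in the scene. Friction and masses are not known exactly. Their poses are not given: they have to be found in the camera images.
- unit: the fixed trimming unit: steel plate 300 x 260 x 12 mm on the table, with two rods along its own x axis and an aluminium end stop block (100 mm wide, top at 70 mm) at its far (+x) end. Origin: centre of the plate's underside, on the table; +x is the direction in which the carriage slides home
- carriage (a joint): travel of the grey carriage block (90 x 92 mm, top 68 mm above the table) along the unit's +x, in m: 0 = back, 0.055 = fully home at the end stop (within 3 mm counts). It takes about 4 N to slide and stays where left. Push it on its near face or by the gripped thumbscrew; boss, screw and telltale ride on it
- boss: dark steel boss, 48 mm across, 12 mm tall, fixed on the carriage's top under the screw; the screw's stop is inside it, at an angle that differs each time and cannot be seen. Origin: on the screw's axis, on the carriage's top, 68 mm above the table
- telltale: brass ring, 60 mm across, 5 mm thick, with a red tab out to 43 mm from the axis, on the boss around the screw's foot (upper face 86 mm above the table). Origin: on the screw's axis, at its underside; x axis out through the red tab. Starts some way clockwise of the screw's white end. Not to be touched by the robot: only the screw moves it (see telltale_tab)
- screw: the thumbscrew: black hub (34 mm across, 10 mm tall), above it an orange upright grip bar 48 mm long, 12 mm thick, from 20 to 54 mm above this origin, its +x end white. Origin: on the screw's axis, underside of the hub, 87 mm above the table; x axis along the bar to the white end, z up. Turns about the vertical axis without rising or sinking; clockwise from above tightens
- knob_grip (a point): the middle of the orange grip bar, on the screw's axis, 37 mm above the screw's origin; axes as the screw's. Running torque about 0.03 N m, 0.04 when it carries the ring. It starts 0.6 to 2.5 rad short of bottoming. Once bottomed, torque climbs about 1.8 N m per rad: 0.10 to 0.25 N m above running is firm, about 0.38 overstrains the stop
- knob_tip (a point): the end of the white end of the grip bar, 24 mm from the axis along the screw's x, 37 mm above the screw's origin; axes as the screw's
- telltale_tab (a point): outer end of the telltale's red tab, 43 mm from the screw's axis. When the screw's white end, turning clockwise, comes round over the tab, the screw carries the ring along; when the screw is backed off the ring stays, so the tab marks how far in the screw has been
- strip: loose light-wood test strip, 110 x 22 x 12 mm, lying on the unit's steel plate left of the carriage (bystander)
- washer: loose brass washer, 28 mm across, 5 mm thick, lying on the unit's steel plate right of the carriage (bystander)
- pliers: black-handled pliers, 190 x 60 x 16 mm, lying flat right of the unit (bystander)
- driver: screwdriver with green handle, lying left of the unit (bystander)
- offcut: plywood offcut, 90 x 60 x 18 mm, left of the unit (bystander)
- spray: bare metal spray can, 52 mm across, 130 mm tall, standing far right (bystander)
- plug: grey and black connector housing, about 140 x 55 x 45 mm, far left (bystander)

How it is judged:
On the way, in this order (a step that is already met when the one before it is completed fails the run):
1. the carriage is fully home against the end stop (within 3 mm) (value of joint carriage above 0.052 m), for 0.2 s.
2. the thumbscrew is turned clockwise until it bottoms firmly (at least 5 N, about 0.08 N m, on the stop in its boss) with the carriage home (value of joint carriage above 0.052 m and contact force between screw and boss above 5 N), for 0.1 s.
At the end, for the whole second after the job is handed in: the carriage is home within 3 mm; the screw stands still, backed off counter-clockwise a quarter turn (within about 23 degrees either way) from the telltale's red tab, which marks the deepest point it reached (value of joint carriage above 0.052 m and y of knob_tip in the frame of telltale above 0 m and x of knob_tip in the frame of telltale between -0.0095 and 0.0095 m and angular speed of screw below 0.05 rad/s); the robot touches nothing.
It fails at once if the screw is forced past bottoming (more than 24 N, about 0.38 N m, on its stop) (contact force between screw and boss above 24 N).
It fails at once if the robot touches the telltale ring (more than 1 N) (contact force between any of the fingers, the arm and telltale above 1 N).
It fails at once if a bystander is moved more than 20 mm (distance of any of strip, washer, pliers, driver, offcut, spray, plug from where it was at the start of the episode above 0.02 m).
It also fails if it takes over 61 s, if anything falls off the work surface, if the arm or the gripper's body presses on something with over 40 N, if the wrist force passes 120 N, or if a joint passes its speed limit or range.

## Working session

There is one attempt and no reset: what is moved stays moved. The work goes in short steps, Python scripts to look and compute and a shell command to move; the robot and the scene stay as the last step left them, time stands still between calls to the robot, and variables do not carry over. Pictures are saved under pics/ and viewed, and the job is handed in when it is done.

```bash
ls; mkdir -p pics; python3 - <<'E'
from bench import readout, read_camera
import cv2
print(readout.state())
for n in ["scene","top","wrist"]:
    c=read_camera(n)
    cv2.imwrite(f"pics/a_{n}.png",c["pixels"][:,:,::-1])
    print(n,{k:c[k] for k in c if k not in("pixels","depth")})
E
```

```text
pics
{'time_s': 0.0, 'q': array([ 1.10389381e+00,  2.45777063e-01,  1.55896373e+00,  5.24986110e-06,
        1.33870465e+00, -1.74073146e-01]), 'qd': array([-0.00190433, -0.00024258, -0.00235122, -0.00210169, -0.00038196,
        0.00123144]), 'joint_efforts': array([ 2.55546569e-03, -4.15825152e+01, -3.14605236e+01,  6.86089718e-02,
        3.30712076e-02, -1.40388502e-04]), 'position': array([0.18734097, 0.62181007, 0.20439607]), 'ee_rot': array([-4.58249469e-01, -3.10739549e+00,  2.75911025e-03]), 'contact_force': array([ 0.70946755, -0.53436134, -0.35732123]), 'moment': array([ 0.00077646, -0.00878976,  0.02438955]), 'width': 0.093938055067208}
scene {'fovy': 49.411634770250366, 'cx': 252.30906364331022, 'cy': 193.53466233113423, 'k1': 0.019341815689188517, 'origin': array([1.24534163, 0.19058772, 1.02020543]), 'attitude': array([0.46464941, 0.60395601, 1.69532584])}
top {'fovy': 44.55593275592881, 'cx': 252.13417013581451, 'cy': 188.69967435154902, 'k1': 0.04876959000998475, 'origin': array([0.30610186, 0.01351531, 1.3187431 ]), 'attitude': array([ 0.13924942, -0.14746886, -1.57205981])}
wrist {'fovy': 63.43877964912933, 'cx': 252.35256257837995, 'cy': 192.9469638617615, 'k1': -0.062234296231839174, 'origin': array([0.10815273, 0.64490416, 0.38486208]), 'attitude': array([-0.25227502, -0.1837905 ,  1.26809923])}
```

View pics/a_scene.png

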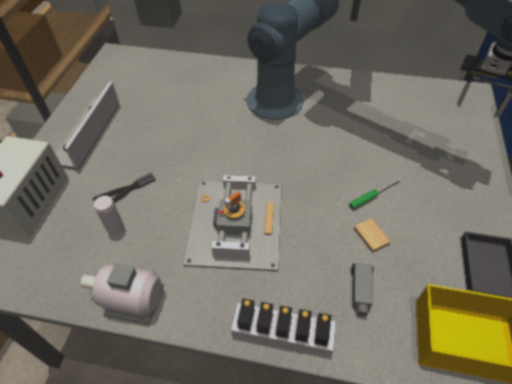

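View pics/a_top.png

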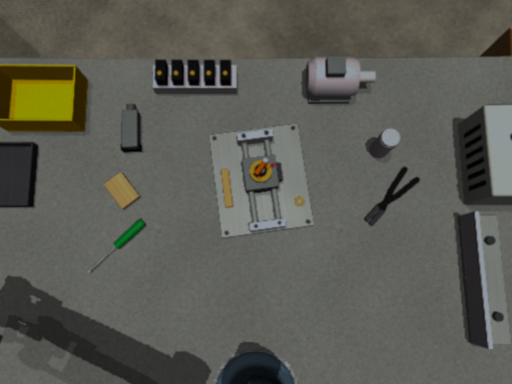

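View pics/a_wrist.png

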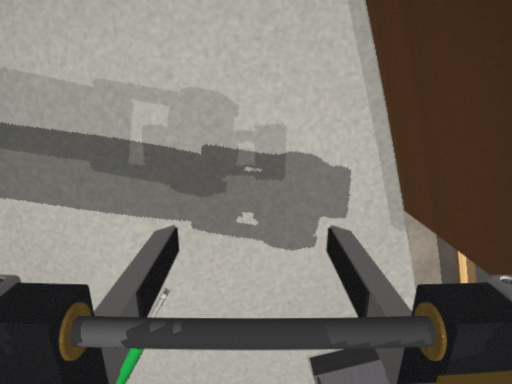

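```bash
cat > h.py <<'E'
import numpy as np, cv2
from scipy.spatial.transform import Rotation as R
from bench import readout, read_camera
def K(c):
    f=c["pixels"].shape[0]/2/np.tan(np.radians(c["fovy"]/2)); return f
def rays(c,uv):
    f=K(c); uv=np.atleast_2d(uv).astype(float)
    d=(uv-[c["cx"],c["cy"]])/f
    r=d.copy()
    for _ in range(20):
        r=d/(1+c["k1"]*(r**2).sum(1,keepdims=True))
    v=np.c_[r[:,0],-r[:,1],-np.ones(len(r))]
    return R.from_rotvec(c["attitude"]).apply(v)
def onplane(c,uv,z):
    v=rays(c,uv); o=np.array(c["origin"])
    return o+v*((z-o[2])/v[:,2])[:,None]
def proj(c,P):
    p=R.from_rotvec(c["attitude"]).inv().apply(np.atleast_2d(P)-c["origin"])
    s=np.c_[p[:,0],-p[:,1]]/(-p[:,2:3])
    s=s*(1+c["k1"]*(s**2).sum(1,keepdims=True))
    return s*K(c)+[c["cx"],c["cy"]]
def hsv(c): return cv2.cvtColor(c["pixels"],cv2.COLOR_RGB2HSV)
E
python3 - <<'E'
from h import *
for n,(x0,y0,x1,y1) in {"scene":(180,170,290,275),"top":(200,115,320,245)}.items():
    c=read_camera(n)
    im=c["pixels"][y0:y1,x0:x1,::-1]
    cv2.imwrite(f"pics/b_{n}.png",cv2.resize(im,None,fx=4.6,fy=4.6,interpolation=cv2.INTER_CUBIC))
    np.savez(f"{n}0.npz",**c)
E
```

```text
(no output)
```

View pics/b_scene.png

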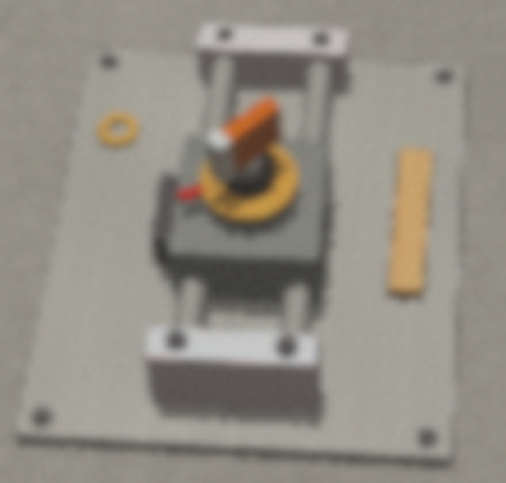

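View pics/b_top.png

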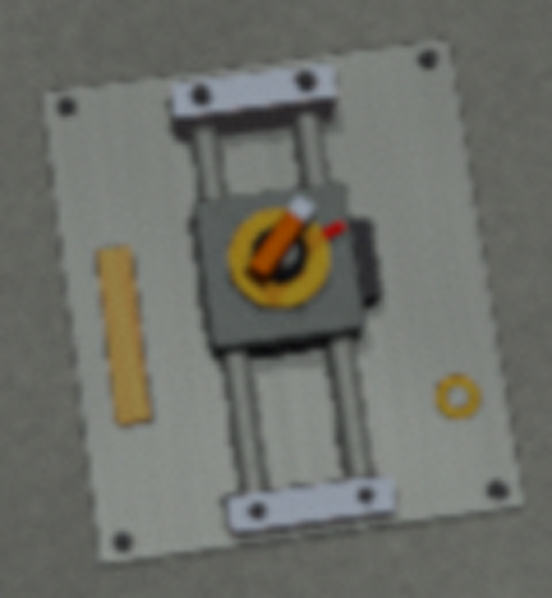

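```bash
python3 - <<'E'
from h import *
for n in ["top","scene"]:
    c=dict(np.load(f"{n}0.npz")); c["k1"]=float(c["k1"])
    px=c["pixels"].astype(int); g=px.sum(2)
    if n=="top": H=[(66,106),(428,59),(498,490),(123,542)]; o=(200,115)
    else: H=[(427,437),(41,416),(108,62),(444,76)]; o=(180,170)
    pts=[]
    for u,v in H:
        u=u/4.6+o[0]-.4;v=v/4.6+o[1]-.4
        ys,xs=np.mgrid[int(v)-3:int(v)+5,int(u)-3:int(u)+5]
        w=g[ys,xs]; w=np.clip(np.percentile(w,60)-w,0,None)**1.0; w=np.where(w>60,w,0)
        pts.append(((xs*w).sum()/w.sum(),(ys*w).sum()/w.sum()))
    P=onplane(c,pts,0.012); print(n,"holes px",np.round(pts,1).tolist()); print(np.round(P,4))
    cen=P.mean(0); ax=(P[0]+P[1]-P[2]-P[3]); yaw=np.arctan2(ax[1],ax[0]); print("centre",cen.round(4),"yaw",np.degrees(yaw))
    h=hsv(c); 
    box=np.zeros(h.shape[:2],bool)
    if n=="top": box[150:195,240:285]=1
    else: box[185:220,215:250]=1
    H_,S,V=h[...,0],h[...,1],h[...,2]
    m={"ring":(H_>=17)&(H_<=28)&(S>130)&box,"orange":(H_>=5)&(H_<=14)&(S>150)&(V>90)&box,"red":((H_<4)|(H_>172))&(S>130)&box,"white":(S<50)&(V>165)&box}
    for k,mm in m.items():
        ys,xs=np.nonzero(mm)
        if len(xs)==0: print(k,0); continue
        z={"ring":.086,"orange":.124,"red":.086,"white":.124}[k]
        print(k,len(xs),(xs.min(),xs.max(),ys.min(),ys.max()),(xs.mean().round(1),ys.mean().round(1)),onplane(c,[(xs.mean(),ys.mean())],z).round(4))
        if k=="ring":
            e=cv2.fitEllipse(cv2.convexHull(np.c_[xs,ys].astype(np.int32)).astype(np.float32)) ; print("ell",e,onplane(c,[e[0]],.086))
            (a,r)=cv2.minEnclosingCircle(np.c_[xs,ys].astype(np.int32))
    ck=readout.state()
E
```

```text
top holes px [[213.9, 137.3], [292.4, 127.4], [308.0, 221.5], [226.4, 232.6]]
[[ 0.6987  0.1155  0.012 ]
 [ 0.7274 -0.1123  0.012 ]
 [ 0.453  -0.1497  0.012 ]
 [ 0.4231  0.0783  0.012 ]]
centre [ 0.5756 -0.017   0.012 ] yaw 7.7336007650170355
ring 240 (np.int64(250), np.int64(271), np.int64(160), np.int64(181)) (np.float64(260.0), np.float64(171.8)) [[ 0.5795 -0.0152  0.086 ]]
ell ((260.2214660644531, 170.7152557373047), (21.390607833862305, 21.976903915405273), 68.78677368164062) [[ 0.58263738 -0.01579513  0.086     ]]
orange 62 (np.int64(255), np.int64(270), np.int64(161), np.int64(173)) (np.float64(260.1), np.float64(167.4)) [[ 0.5829 -0.0147  0.124 ]]
red 11 (np.int64(271), np.int64(274), np.int64(163), np.int64(166)) (np.float64(272.5), np.float64(164.2)) [[ 0.6005 -0.049   0.086 ]]
white 1 (np.int64(265), np.int64(265), np.int64(160), np.int64(160)) (np.float64(265.0), np.float64(160.0)) [[ 0.6028 -0.0277  0.124 ]]
scene holes px [[272.5, 264.7], [188.3, 260.8], [203.2, 183.0], [276.1, 186.2]]
[[ 0.699   0.1133  0.012 ]
 [ 0.7316 -0.1148  0.012 ]
 [ 0.4562 -0.1512  0.012 ]
 [ 0.4256  0.0765  0.012 ]]
centre [ 0.5781 -0.019   0.012 ] yaw 7.605825587555448
ring 135 (np.int64(224), np.int64(243), np.int64(202), np.int64(217)) (np.float64(235.0), np.float64(211.8)) [[ 0.5973 -0.0111  0.086 ]]
ell ((233.80335998535156, 209.03623962402344), (16.919918060302734, 19.729938507080078), 84.36700439453125) [[ 0.58886175 -0.01645852  0.086     ]]
orange 47 (np.int64(223), np.int64(239), np.int64(192), np.int64(211)) (np.float64(234.1), np.float64(196.6)) [[ 0.5745 -0.0168  0.124 ]]
red 7 (np.int64(219), np.int64(222), np.int64(211), np.int64(212)) (np.float64(220.7), np.float64(211.6)) [[ 0.6042 -0.05    0.086 ]]
white 77 (np.int64(215), np.int64(229), np.int64(187), np.int64(201)) (np.float64(219.7), np.float64(194.3)) [[ 0.5742 -0.0576  0.124 ]]
```

```bash
cat >> h.py <<'E'
def plan(pos,yaw,lift=None):
    """rows needed to go from present pose to TCP pos, tool down with tool x-axis at world yaw"""
    s=readout.state(); T0=R.from_rotvec(s["ee_rot"]); p=s["position"]
    x=np.array([np.cos(yaw),np.sin(yaw),0]); z=np.array([0,0,-1.]); y=np.cross(z,x)
    T1=R.from_matrix(np.c_[x,y,z])
    sh=T0.inv().apply(np.array(pos)-p)/.15; tr=(T0.inv()*T1).as_rotvec()/np.pi
    return sh.round(4),tr.round(4)
def info():
    s=readout.state(); T=R.from_rotvec(s["ee_rot"]).as_matrix()
    print("t",round(s["time_s"],2),"p",s["position"].round(4),"xyaw",np.degrees(np.arctan2(T[1,0],T[0,0])).round(2),"zaxis",T[:,2].round(3),"w",round(s["width"],4),"F",s["contact_force"].round(2),"M",s["moment"].round(3),"q",s["q"].round(3))
    return s
E
python3 - <<'E'
from h import *
s=info()
c=dict(np.load("top0.npz"))
a=lambda u,v:(u/4.6+199.6,v/4.6+114.6)
P=onplane(c,[a(302,208),a(262,258)],.141); print(P, np.degrees(np.arctan2(*(P[0]-P[1])[[1,0]])))
for y in (-41,139): print(plan([.584,-.016,.25],np.radians(y)))
E
```

```text
t 0.25 p [0.1875 0.6221 0.205 ] xyaw 163.22 zaxis [-0.    -0.001 -1.   ] w 0.094 F [-0.06  0.61 -0.55] M [-0.004  0.025 -0.004] q [ 1.104  0.245  1.558  0.     1.339 -0.174]
[[ 0.59906763 -0.02776472  0.141     ]
 [ 0.57042568 -0.00505543  0.141     ]] -38.40977537591068
(array([-3.7588, -3.3102, -0.2981]), array([-0.000e+00, -4.000e-04, -8.654e-01]))
(array([-3.7588, -3.3102, -0.2981]), array([-0.0003,  0.    ,  0.1346]))
```

```bash
python3 -m crank '[[[-0.94,-0.83,-0.3],[0,0,0],1],[[-0.94,-0.83,-0.3],[0,0,0],1],[[-0.94,-0.83,-0.3],[0,0,0],1],[[-0.94,-0.83,-0.3],[0,0,0],1]]'
python3 -m crank '[[[-0.94,-0.83,0],[0,0,0],1],[[-0.94,-0.83,0],[0,0,0],1],[[-0.94,-0.83,0],[0,0,0],1],[[-0.94,-0.83,0],[0,0,0],1]]'
python3 -m crank '[[[-0.94,-0.83,0],[0,0,0],1],[[-0.94,-0.83,0],[0,0,0],1],[[-0.94,-0.83,0],[0,0,0],1],[[-0.94,-0.83,0],[0,0,0],1]]'
python3 - <<'E'
from h import *
info(); print(plan([.584,-.016,.25],np.radians(141.6)))
E
```

```text
time_s: 0.75
position: [0.2886, 0.4607, 0.2519]
ee_rot: [0.465, 3.105, 0.003]
contact_force: [0.5, 0.3, 0.3]
width: 0.0939
time_s: 1.25
position: [0.3872, 0.3006, 0.2501]
ee_rot: [-0.466, -3.106, 0.0]
contact_force: [-0.2, 0.8, 0.4]
width: 0.0939
time_s: 1.75
position: [0.486, 0.1415, 0.25]
ee_rot: [-0.464, -3.106, -0.0]
contact_force: [0.9, -0.1, -0.5]
width: 0.0941
t 1.75 p [0.486  0.1415 0.25  ] xyaw 163.01 zaxis [-0.001  0.    -1.   ] w 0.0941 F [ 0.88 -0.05 -0.52] M [-0.02  -0.003 -0.034] q [ 0.059 -0.135  1.872  0.     1.405 -1.216]
(array([-9.317e-01, -8.131e-01, -7.000e-04]), array([-0.    , -0.0003,  0.119 ]))
```

```bash

python3 -m crank '[[[-0.93,-0.81,0],[0,0,0.12],1],[[-0.93,-0.81,0],[0,0,0.12],1],[[-0.93,-0.81,0],[0,0,0.12],1],[[-0.93,-0.81,0],[0,0,0.12],1],[[-0.93,-0.81,0],[0,0,0.12],1]]'
python3 - <<'E'
from h import *
info()
c=read_camera("wrist"); np.savez("w1.npz",**c)
cv2.imwrite("pics/c_wrist.png",c["pixels"][:,:,::-1])
E
```

```text
time_s: 2.38
position: [0.5829, -0.0115, 0.2499]
ee_rot: [-1.028, -2.967, -0.001]
contact_force: [0.5, 0.8, -0.4]
width: 0.094
t 2.38 p [ 0.5829 -0.0115  0.2499] xyaw 141.76 zaxis [-0.001  0.001 -1.   ] w 0.094 F [ 0.45  0.76 -0.44] M [-0.074  0.028  0.004] q [-2.140e-01  5.600e-02  1.687e+00  1.000e-03  1.400e+00 -1.118e+00]
```

View pics/c_wrist.png

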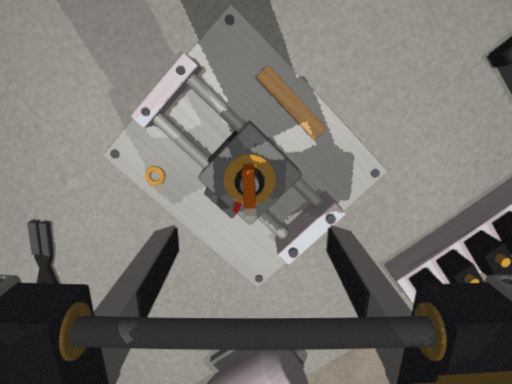

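```bash

python3 - <<'E'
from h import *
c=dict(np.load("w1.npz"))
cv2.imwrite("pics/c_zoom.png",cv2.resize(c["pixels"][130:240,190:310,::-1],None,fx=5,fy=5,interpolation=cv2.INTER_CUBIC))
h=hsv(c);H_,S,V=h[...,0],h[...,1],h[...,2]
box=np.zeros(S.shape,bool); box[150:225,215:285]=1
for k,m,z in [("orange",(H_>=4)&(H_<=13)&(S>170)&box,.141),("ring",(H_>13)&(H_<=28)&(S>120)&box,.086),("red",((H_<4)|(H_>172))&(S>130)&box,.086)]:
    m=m.astype(np.uint8); n,l,st,ce=cv2.connectedComponentsWithStats(m)
    ys,xs=np.nonzero(m); print(k,len(xs),xs.min(),xs.max(),ys.min(),ys.max())
    rr=cv2.minAreaRect(np.c_[xs,ys].astype(np.int32)); print(rr, onplane(c,[rr[0]],z), onplane(c,[(xs.mean(),ys.mean())],z))
    if k=="ring":
        (a,r)=cv2.minEnclosingCircle(np.c_[xs,ys].astype(np.int32)); print(a,r,onplane(c,[a],.086))
# projected expected
print(proj(c,[[.584,-.0165,.141],[.584,-.0165,.086]]))
E
```

```text
orange 472 236 255 165 207
((245.5, 186.0), (42.0, 19.0), 90.0) [[ 0.57647219 -0.01575731  0.141     ]] [[ 0.5781373  -0.01384938  0.141     ]]
ring 1284 224 275 154 205
((249.13113403320312, 179.057373046875), (50.446533203125, 50.5745735168457), 50.19443130493164) [[ 0.58368488 -0.01773453  0.086     ]] [[ 0.58155933 -0.01570738  0.086     ]]
(249.3711700439453, 179.50613403320312) 25.865989685058594 [[ 0.58426847 -0.01784769  0.086     ]]
red 57 233 240 202 212
((236.64999389648438, 207.05001831054688), (5.692099571228027, 10.435516357421875), 18.43494987487793) [[ 0.60110522 -0.05027085  0.086     ]] [[ 0.60123348 -0.05053581  0.086     ]]
[[249.7400065  192.32143672]
 [250.14965968 178.61744309]]
```

View pics/c_zoom.png

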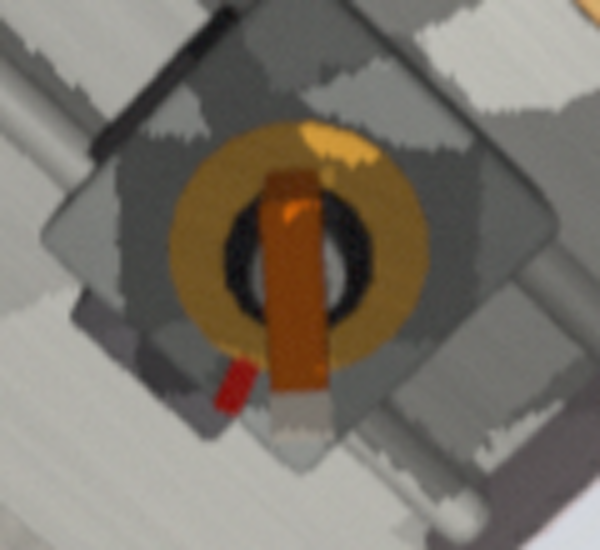

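```bash

python3 - <<'E'
from h import *
c=dict(np.load("w1.npz"))
P=onplane(c,[(247.8,169.4),(249.8,216.6)],.141); d=P[1]-P[0]
print(P,P.mean(0),np.linalg.norm(d),np.degrees(np.arctan2(d[1],d[0])))
t=np.array([.6012,-.0505])-[.584,-.0172]; print("tab",np.degrees(np.arctan2(t[1],t[0])))
for y in (137,139,141): print(plan([.584,-.0172,.103],np.radians(y)))
E
```

```text
[[ 0.56503784 -0.00381651  0.141     ]
 [ 0.60378682 -0.03211907  0.141     ]] [ 0.58441233 -0.01796779  0.141     ] 0.04798456607506327 -36.14469106434187
tab -62.68289944366511
(array([-0.0312, -0.0257,  0.981 ]), array([ 0.    , -0.0003,  0.0266]))
(array([-0.0312, -0.0257,  0.981 ]), array([ 0.    , -0.0003,  0.0155]))
(array([-0.0312, -0.0257,  0.981 ]), array([ 0.    , -0.0003,  0.0044]))
```

```bash

python3 -m crank '[[[-0.032,-0.027,0.4],[0,0,-0.012],1],[[-0.032,-0.027,0.8],[0,0,-0.012],1],[[-0.032,-0.027,0.98],[0,0,-0.012],0.2],[[-0.032,-0.027,0.98],[0,0,-0.012],-0.3],[[-0.032,-0.027,0.98],[0,0,-0.012],-0.5]]' 20
python3 - <<'E'
from h import *
info()
c=read_camera("wrist"); np.savez("w2.npz",**c)
cv2.imwrite("pics/d_wrist.png",c["pixels"][:,:,::-1])
E
```

```text
time_s: 3.05
position: [0.5856, -0.0192, 0.1054]
ee_rot: [0.973, 2.984, 0.001]
contact_force: [0.4, 0.8, 0.5]
width: 0.0675
t 3.05 p [ 0.5856 -0.0192  0.1054] xyaw 143.88 zaxis [ 0.003 -0.001 -1.   ] w 0.0675 F [0.35 0.82 0.5 ] M [-0.041 -0.016  0.003] q [-0.226  0.206  1.799  0.     1.134 -1.167]
```

View pics/d_wrist.png

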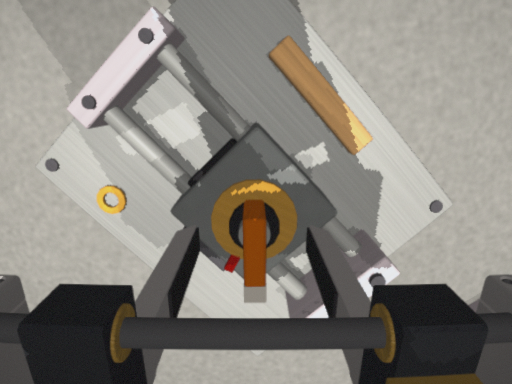

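```bash

python3 - <<'E'
from h import *
c=dict(np.load("w2.npz"))
cv2.imwrite("pics/d_zoom.png",cv2.resize(c["pixels"][170:310,190:320,::-1],None,fx=4,fy=4,interpolation=cv2.INTER_CUBIC))
info()
E
```

```text
t 3.1 p [ 0.5859 -0.0195  0.1059] xyaw 143.85 zaxis [ 0.004 -0.001 -1.   ] w 0.0634 F [0.12 0.15 0.19] M [-0.028 -0.013  0.012] q [-0.227  0.205  1.798  0.     1.134 -1.167]
```

View pics/d_zoom.png

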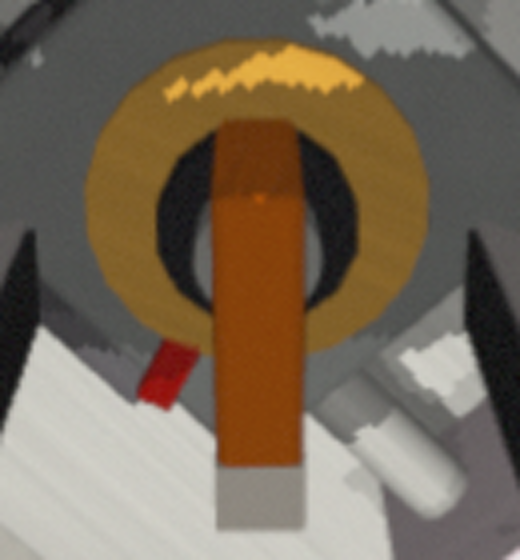

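```bash

python3 - <<'E'
from h import *
c=dict(np.load("w2.npz"))
P=onplane(c,[(253.9,218.8),(254.6,302)],.141); d=P[1]-P[0]
print(P,P.mean(0),np.linalg.norm(d),np.degrees(np.arctan2(d[1],d[0])))
a=P.mean(0)
print(plan([a[0],a[1],.103],np.radians(143.9)))
E
```

```text
[[ 0.56507276 -0.00418522  0.141     ]
 [ 0.60498028 -0.03278465  0.141     ]] [ 0.58502652 -0.01848493  0.141     ] 0.049097225098319784 -35.62699681781046
(array([0.0091, 0.002 , 0.0192]), array([ 0.0005,  0.0011, -0.0003]))
```

```bash

python3 -m crank '[[[0.009,0.002,0.015],[0,0,0],-0.5],[[0.009,0.002,0.015],[0,0,0],-1],[[0.009,0.002,0.015],[0,0,0],-1],[[0.009,0.002,0.015],[0,0,0],-1],[[0.009,0.002,0.015],[0,0,0],-1]]' 25
python3 -m crank '[[[0,0,0],[0,0,0],-1],[[0,0,0],[0,0,0],-1],[[0,0,0],[0,0,0],-1]]' 55
python3 - <<'E'
from h import *
s=info()
d=np.array([np.cos(np.radians(7.67)),np.sin(np.radians(7.67)),0])
T=R.from_rotvec(s["ee_rot"]); print("home dir in tool, 50mm:",T.inv().apply(d*.05)/.15)
E
```

```text
time_s: 3.72
position: [0.5842, -0.0177, 0.1013]
ee_rot: [0.977, 2.985, 0.005]
contact_force: [1.7, 4.2, -0.0]
width: 0.0188
time_s: 4.1
position: [0.5842, -0.0177, 0.1013]
ee_rot: [0.977, 2.985, 0.005]
contact_force: [1.9, 5.6, -0.1]
width: 0.0178
t 4.1 p [ 0.5842 -0.0177  0.1013] xyaw 143.76 zaxis [ 0.001  0.003 -1.   ] w 0.0178 F [ 1.87  5.57 -0.06] M [ 0.897 -0.337 -0.006] q [-0.226  0.209  1.803  0.003  1.129 -1.165]
home dir in tool, 50mm: [-0.24014074  0.23117782  0.00059389]
```

```bash

python3 -m crank '[[[0,0,0],[0,0,0],-1],[[0,0,0],[0,0,0],-1]]' 55
python3 - <<'E'
from h import *
info()
c=read_camera("wrist")
cv2.imwrite("pics/e_wrist.png",c["pixels"][:,:,::-1])
E
```

```text
time_s: 4.35
position: [0.5842, -0.0177, 0.1013]
ee_rot: [0.977, 2.985, 0.005]
contact_force: [2.5, 5.5, -0.9]
width: 0.0181
t 4.35 p [ 0.5842 -0.0177  0.1013] xyaw 143.76 zaxis [ 0.001  0.003 -1.   ] w 0.0181 F [ 2.51  5.51 -0.88] M [ 0.89  -0.365  0.027] q [-0.226  0.209  1.803  0.003  1.129 -1.165]
```

View pics/e_wrist.png

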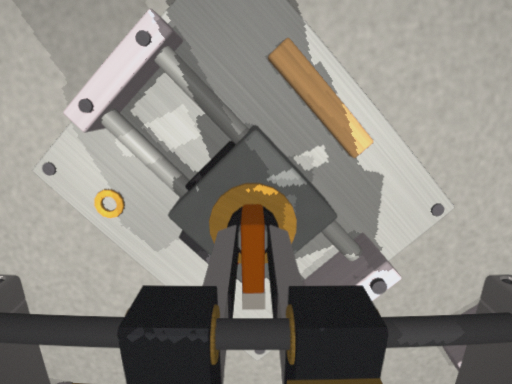

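```bash

python3 - <<'E'
import cv2
a=cv2.imread("pics/e_wrist.png")
cv2.imwrite("pics/e_zoom.png",cv2.resize(a[190:320,190:320],None,fx=4.6,fy=4.6,interpolation=cv2.INTER_CUBIC))
E
```

```text
(no output)
```

View pics/e_zoom.png

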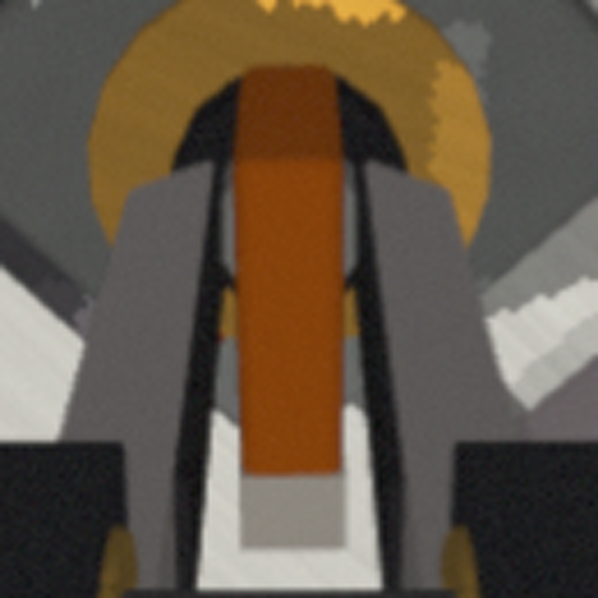

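```bash

python3 -m crank '[[[0,0,0],[0,0,0],-0.3],[[0,0,-0.03],[0,0,0],-0.3],[[0,0,-0.067],[0,0,0],-0.5],[[0,0,-0.067],[0,0,0],-0.7],[[0,0,-0.067],[0,0,0],-1],[[0,0,-0.067],[0,0,0],-1],[[0,0,-0.067],[0,0,0],-1]]' 30
python3 - <<'E'
from h import *
info()
E
```

```text
time_s: 5.28
position: [0.5844, -0.0184, 0.1119]
ee_rot: [0.976, 2.984, 0.003]
contact_force: [2.2, 5.2, 3.6]
width: 0.0118
t 5.28 p [ 0.5844 -0.0184  0.1119] xyaw 143.78 zaxis [ 0.002  0.001 -1.   ] w 0.0118 F [2.21 5.16 3.62] M [ 0.899 -0.476 -0.063] q [-0.226  0.195  1.798  0.002  1.147 -1.165]
```

```bash

python3 -m crank '[[[0,0.003,0],[0,0,0],-1],[[-0.04,0.04,0],[0,0,0],-1],[[-0.08,0.08,0],[0,0,0],-1],[[-0.12,0.12,0],[0,0,0],-1],[[-0.16,0.16,0],[0,0,0],-1],[[-0.2,0.2,0],[0,0,0],-1],[[-0.22,0.217,0],[0,0,0],-1],[[-0.22,0.217,0],[0,0,0],-1]]' 55
python3 - <<'E'
from h import *
info()
E
```

```text
time_s: 6.28
position: [0.6292, -0.0124, 0.1119]
ee_rot: [-0.976, -2.985, 0.001]
contact_force: [-2.6, 3.4, 6.5]
width: 0.0116
t 6.28 p [ 0.6292 -0.0124  0.1119] xyaw 143.8 zaxis [-0.002 -0.    -1.   ] w 0.0116 F [-2.55  3.41  6.47] M [0.581 0.359 0.01 ] q [-1.990e-01  2.950e-01  1.678e+00 -1.000e-03  1.171e+00 -1.138e+00]
```

```bash

python3 -m crank '[[[-0.01,0.01,-0.003],[0,0,0],-1],[[-0.02,0.02,-0.003],[0,0,0],-1],[[-0.034,0.032,-0.003],[0,0,0],-1],[[-0.034,0.032,-0.003],[0,0,0],-1]]' 55
python3 - <<'E'
from h import *
info()
E
python3 -m crank '[[[-0.005,0.005,0],[0,0,0],-1],[[-0.01,0.01,0],[0,0,0],-1],[[-0.01,0.01,0],[0,0,0],-1]]' 55
python3 - <<'E'
from h import *
info()
E
```

```text
time_s: 6.78
position: [0.6356, -0.0115, 0.1119]
ee_rot: [-0.975, -2.984, 0.002]
contact_force: [-2.6, 2.8, 6.2]
width: 0.0121
t 6.78 p [ 0.6356 -0.0115  0.1119] xyaw 143.8 zaxis [-0.003 -0.    -1.   ] w 0.0121 F [-2.63  2.81  6.18] M [ 0.498  0.554 -0.031] q [-1.960e-01  3.090e-01  1.659e+00 -1.000e-03  1.176e+00 -1.134e+00]
time_s: 7.15
position: [0.6374, -0.0113, 0.1119]
ee_rot: [-0.975, -2.983, 0.002]
contact_force: [-4.6, 2.4, 6.8]
width: 0.0117
t 7.15 p [ 0.6374 -0.0113  0.1119] xyaw 143.8 zaxis [-0.004 -0.    -1.   ] w 0.0117 F [-4.57  2.43  6.76] M [ 0.397  0.742 -0.027] q [-1.950e-01  3.140e-01  1.654e+00 -1.000e-03  1.177e+00 -1.133e+00]
```

```bash

python3 -m crank '[[[-0.005,0.005,0],[0,0,0],-1],[[-0.01,0.01,0],[0,0,0],-1],[[-0.01,0.01,0],[0,0,0],-1]]' 55
python3 - <<'E'
from h import *
info()
E
python3 -m crank '[[[-0.005,0.005,0],[0,0,0],-1],[[-0.01,0.01,0],[0,0,0],-1],[[-0.01,0.01,0],[0,0,0],-1]]' 55
python3 - <<'E'
from h import *
info()
c=read_camera("top"); im=c["pixels"][115:245,200:320,::-1]
cv2.imwrite("pics/f_top.png",cv2.resize(im,None,fx=4.6,fy=4.6,interpolation=cv2.INTER_CUBIC))
E
```

```text
time_s: 7.52
position: [0.6376, -0.0112, 0.1118]
ee_rot: [-0.973, -2.979, 0.006]
contact_force: [-11.4, 0.8, 10.6]
width: 0.0118
t 7.53 p [ 0.6376 -0.0112  0.1118] xyaw 143.83 zaxis [-0.009 -0.001 -1.   ] w 0.0118 F [-11.44   0.78  10.57] M [ 0.155  2.046 -0.037] q [-0.194  0.317  1.649 -0.003  1.183 -1.132]
time_s: 7.9
position: [0.6379, -0.0112, 0.1118]
ee_rot: [-0.971, -2.974, 0.009]
contact_force: [-18.3, -0.0, 15.6]
width: 0.0116
t 7.9 p [ 0.6379 -0.0112  0.1118] xyaw 143.84 zaxis [-0.014 -0.002 -1.   ] w 0.0116 F [-18.27  -0.02  15.62] M [-3.600e-02  3.343e+00  3.000e-03] q [-0.193  0.321  1.645 -0.005  1.189 -1.131]
```

View pics/f_top.png

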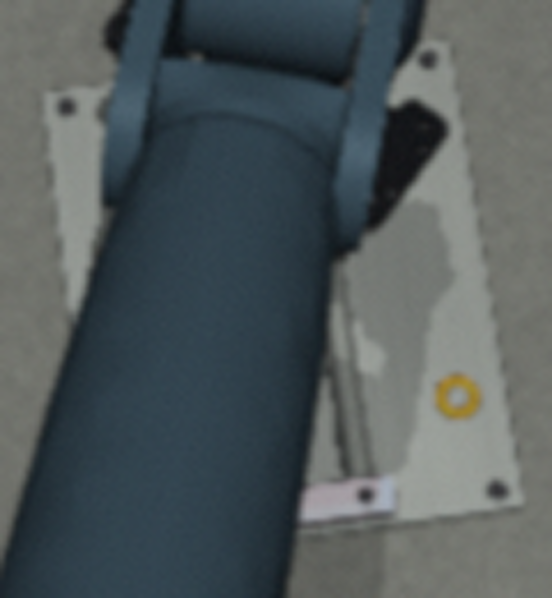

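```bash

python3 -m crank '[[[0.015,-0.014,-0.005],[0,0,0],-1],[[0.015,-0.014,-0.005],[0,0,0],-1]]' 55
python3 - <<'E'
from h import *
info()
E
python3 -m crank '[[[0,0,0],[0,0,0.02],-1],[[0,0,0],[0,0,0.04],-1],[[0,0,0],[0,0,0.06],-1],[[0,0,0],[0,0,0.08],-1]]' 55
python3 - <<'E'
from h import *
info()
E
```

```text
time_s: 8.2
position: [0.6375, -0.0112, 0.1119]
ee_rot: [-0.974, -2.981, 0.004]
contact_force: [-6.5, 1.1, 5.9]
width: 0.0115
t 8.2 p [ 0.6375 -0.0112  0.1119] xyaw 143.81 zaxis [-0.006 -0.001 -1.   ] w 0.0115 F [-6.48  1.12  5.91] M [0.173 1.119 0.029] q [-0.194  0.315  1.652 -0.002  1.18  -1.133]
time_s: 8.7
position: [0.637, -0.0117, 0.1119]
ee_rot: [-1.342, -2.834, 0.008]
contact_force: [-8.7, -1.0, 7.2]
width: 0.0116
t 8.7 p [ 0.637  -0.0117  0.1119] xyaw 129.31 zaxis [-0.008 -0.002 -1.   ] w 0.0116 F [-8.67 -1.02  7.23] M [-0.2    1.6    0.053] q [-0.195  0.315  1.652 -0.004  1.182 -0.879]
```

```bash
cat > m.py <<'E'
from h import *
import sys
v=[]
s=info()
E
python3 -m crank '[[[0,0,0],[0,0,0.02],-1],[[0,0,0],[0,0,0.04],-1],[[0,0,0],[0,0,0.06],-1],[[0,0,0],[0,0,0.08],-1]]' 55 >/dev/null; python3 m.py
python3 -m crank '[[[0,0,0],[0,0,0.01],-1],[[0,0,0],[0,0,0.02],-1],[[0,0,0],[0,0,0.03],-1]]' 55 >/dev/null; python3 m.py

```

```text
t 9.2 p [ 0.6365 -0.0121  0.1119] xyaw 114.92 zaxis [-0.009 -0.003 -1.   ] w 0.0121 F [-11.49  -2.13   9.25] M [-0.447  2.059  0.116] q [-0.195  0.315  1.652 -0.005  1.183 -0.628]
t 9.57 p [ 0.6362 -0.0122  0.1119] xyaw 109.58 zaxis [-0.01  -0.003 -1.   ] w 0.0118 F [-12.38  -1.87   8.9 ] M [-0.465  2.214  0.007] q [-0.195  0.315  1.652 -0.005  1.184 -0.535]
```

```bash
sed -i 's/^s=info()/s=info(); print("   eff6",s["joint_efforts"][5].round(4),"Mz",s["moment"][2].round(3))/' m.py
for i in 1; do python3 -m crank '[[[0,-0.004,0],[0,0,0.01],-1],[[0,-0.008,0],[0,0,0.02],-1],[[0,-0.008,0],[0,0,0.03],-1]]' 55 >/dev/null; python3 m.py; done
python3 -m crank '[[[0,0,0],[0,0,0.01],-1],[[0,0,0],[0,0,0.02],-1],[[0,0,0],[0,0,0.03],-1]]' 55 >/dev/null; python3 m.py

```

```text
t 9.95 p [ 0.6358 -0.0123  0.1118] xyaw 104.17 zaxis [-0.008 -0.002 -1.   ] w 0.0117 F [-9.11 -0.95  8.53] M [-0.238  1.708  0.05 ] q [-0.196  0.313  1.655 -0.004  1.181 -0.441]
   eff6 -0.1387 Mz 0.05
t 10.32 p [ 0.6356 -0.0123  0.1119] xyaw 98.78 zaxis [-0.009 -0.002 -1.   ] w 0.0119 F [-9.47 -2.18  7.21] M [-0.366  1.868 -0.002] q [-0.196  0.313  1.655 -0.004  1.182 -0.347]
   eff6 -0.1347 Mz -0.002
```

```bash
cat >> m.py <<'E'
sys.exit(1 if abs(s["joint_efforts"][5])>0.175 or s["moment"][2]>0.13 else 0)
E
python3 -m crank '[[[0,0,0],[0,0,0.01],-1],[[0,0,0],[0,0,0.02],-1],[[0,0,0],[0,0,0.03],-1]]' 55 >/dev/null; python3 m.py && python3 -m crank '[[[0,0,0],[0,0,0.01],-1],[[0,0,0],[0,0,0.02],-1],[[0,0,0],[0,0,0.03],-1]]' 55 >/dev/null && python3 m.py && python3 -m crank '[[[0,0,0],[0,0,0.01],-1],[[0,0,0],[0,0,0.02],-1],[[0,0,0],[0,0,0.03],-1]]' 55 >/dev/null && python3 m.py

```

```text
t 10.7 p [ 0.6353 -0.0124  0.1119] xyaw 93.38 zaxis [-0.009 -0.002 -1.   ] w 0.0116 F [-11.44  -1.62   8.89] M [-0.37   2.038  0.104] q [-0.196  0.313  1.655 -0.004  1.182 -0.253]
   eff6 -0.1319 Mz 0.104
t 11.07 p [ 0.6351 -0.0124  0.1119] xyaw 87.98 zaxis [-0.01  -0.002 -1.   ] w 0.0117 F [-13.04  -1.51   9.3 ] M [-0.304  2.233  0.035] q [-0.196  0.313  1.655 -0.005  1.183 -0.159]
   eff6 -0.1295 Mz 0.035
t 11.45 p [ 0.6348 -0.0124  0.1119] xyaw 82.59 zaxis [-0.011 -0.002 -1.   ] w 0.012 F [-13.46  -1.86   9.55] M [-0.304  2.441  0.109] q [-0.196  0.312  1.656 -0.005  1.184 -0.065]
   eff6 -0.0879 Mz 0.109
```

```bash
cat > m.py <<'E'
from h import *
import sys
S=[readout.state()]
for _ in range(5):
    read_camera("wrist"); S.append(readout.state())
s=S[-1]; mz=np.array([a["moment"][2] for a in S]); e=np.array([a["joint_efforts"][5] for a in S]); F=np.mean([a["contact_force"] for a in S],0)
T=R.from_rotvec(s["ee_rot"]).as_matrix()
print("t %.2f"%s["time_s"],"p",s["position"].round(4),"yaw %.2f"%np.degrees(np.arctan2(T[1,0],T[0,0])),"F",F.round(1),"Mz %.3f +- %.3f"%(mz.mean(),mz.std()),"eff6 %.3f"%e.mean(),"q6 %.3f"%s["q"][5],"w %.4f"%s["width"])
sys.exit(1 if mz.mean()>0.12 else 0)
E
python3 m.py && python3 -m crank '[[[0,-0.004,0],[0,0,0.01],-1],[[0,-0.009,0],[0,0,0.02],-1],[[0,-0.009,0],[0,0,0.03],-1]]' 55 >/dev/null && python3 m.py && python3 -m crank '[[[0,-0.001,0],[0,0,0.01],-1],[[0,-0.002,0],[0,0,0.02],-1],[[0.001,-0.002,0],[0,0,0.03],-1]]' 55 >/dev/null && python3 m.py

```

```text
t 11.70 p [ 0.6348 -0.0124  0.1119] yaw 82.64 F [-12.7  -1.5  10.1] Mz 0.068 +- 0.022 eff6 0.069 q6 -0.066 w 0.0117
t 12.32 p [ 0.6345 -0.0123  0.1119] yaw 77.24 F [-9.2 -1.7  7.4] Mz 0.141 +- 0.033 eff6 0.142 q6 0.028 w 0.0114
```

```bash
python3 -m crank '[[[0,-0.001,0],[0,0,0.005],-1],[[0,-0.001,0],[0,0,0.01],-1]]' 55 >/dev/null ; python3 m.py

```

```text
t 12.82 p [ 0.6344 -0.0123  0.1119] yaw 75.45 F [-9.2 -1.5  7.3] Mz 0.188 +- 0.022 eff6 0.187 q6 0.060 w 0.0113
```

```bash
python3 -m crank '[[[0,0,0],[0,0,0.004],-1],[[0,0,0],[0,0,0.008],-1],[[0,0,0],[0,0,0.008],-1]]' 55 >/dev/null ; python3 m.py

```

```text
t 13.45 p [ 0.6343 -0.0123  0.1119] yaw 74.02 F [-9.5 -1.4  7.4] Mz 0.217 +- 0.037 eff6 0.214 q6 0.085 w 0.0117
```

```bash
python3 -m crank '[[[0,0.003,0],[0,0,-0.056],-1],[[0.001,0.006,0],[0,0,-0.111],-1],[[0.0025,0.009,0],[0,0,-0.167],-1],[[0.0045,0.012,0],[0,0,-0.222],-1],[[0.0065,0.014,0],[0,0,-0.278],-1],[[0.009,0.016,0],[0,0,-0.333],-1],[[0.012,0.0175,0],[0,0,-0.389],-1],[[0.0155,0.018,0],[0,0,-0.444],-1],[[0.0187,0.0187,0],[0,0,-0.5],-1],[[0.0187,0.0187,0],[0,0,-0.5],-1]]' 55 ; python3 m.py

```

```text
time_s: 14.7
position: [0.638, -0.0102, 0.1119]
ee_rot: [-0.435, -3.104, 0.005]
contact_force: [-8.9, -0.8, 6.3]
width: 0.0119
t 14.95 p [ 0.638  -0.0102  0.1118] yaw 163.98 F [-8.4 -0.9  6.8] Mz 0.058 +- 0.039 eff6 -0.012 q6 -1.482 w 0.0116
```

```bash
python3 -m crank '[[[0.012,-0.0035,0],[0,0,0],-1],[[0.012,-0.0035,0],[0,0,0],-1]]' 10 ; python3 m.py;  python3 -m crank '[[[0.012,-0.0035,0],[0,0,0],-1],[[0,0,0],[0,0,0],-0.6],[[0,0,0],[0,0,0],-0.3],[[0,0,0],[0,0,0],-0.3],[[0,0,-0.2],[0,0,0],-0.3],[[0,0,-0.5],[0,0,0],-0.3],[[0,0,-0.9],[0,0,0],-0.3],[[0,0,-0.9],[0,0,0],-0.3]]' 10 ; python3 - <<'E'
from h import *
info()
c=read_camera("wrist"); np.savez("w3.npz",**c)
cv2.imwrite("pics/g_wrist.png",c["pixels"][:,:,::-1])
E
```

```text
time_s: 15.2
position: [0.6379, -0.0102, 0.1119]
ee_rot: [-0.438, -3.109, 0.004]
contact_force: [-1.9, -3.6, 2.4]
width: 0.0118
t 15.45 p [ 0.638  -0.0102  0.1119] yaw 163.95 F [-2.8 -4.5  1.3] Mz 0.024 +- 0.022 eff6 0.037 q6 -1.482 w 0.0121
time_s: 16.45
position: [0.6418, -0.0093, 0.2545]
ee_rot: [0.437, 3.099, -0.0]
contact_force: [0.9, -0.2, -0.2]
width: 0.033
t 16.45 p [ 0.6418 -0.0093  0.2545] xyaw 163.96 zaxis [ 0.012 -0.002 -1.   ] w 0.033 F [ 0.94 -0.24 -0.2 ] M [-0.002  0.013 -0.007] q [-0.191  0.183  1.54   0.     1.407 -1.482]
```

View pics/g_wrist.png

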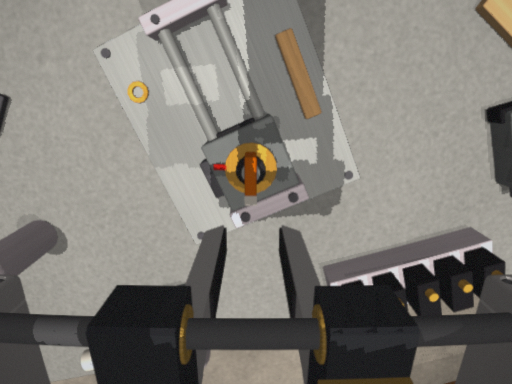

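```bash
python3 -m crank '[[[0.4,0,-0.4],[0,0,0],-0.3],[[0.7,-0.4,-0.8],[0,0,0],-0.3],[[0.9,-0.8,-0.8],[0,0,0],-0.3],[[0.9,-0.9,-0.8],[0,0,0],-0.3],[[0.9,-0.9,-0.8],[0,0,0],-0.3],[[0.9,-0.9,-0.8],[0,0,0],-0.3]]'; python3 - <<'E'
from h import *
c=dict(np.load("w3.npz"))
cv2.imwrite("pics/g_zoom.png",cv2.resize(c["pixels"][110:240,190:320,::-1],None,fx=4.6,fy=4.6,interpolation=cv2.INTER_CUBIC))
c=read_camera("top"); np.savez("top1.npz",**c); cv2.imwrite("pics/g_top.png",cv2.resize(c["pixels"][115:245,200:320,::-1],None,fx=4.6,fy=4.6,interpolation=cv2.INTER_CUBIC))
E
```

```text
time_s: 17.25
position: [0.4714, -0.1011, 0.3658]
ee_rot: [-0.439, -3.108, -0.002]
contact_force: [0.7, 0.8, 0.2]
width: 0.0328
```

View pics/g_zoom.png

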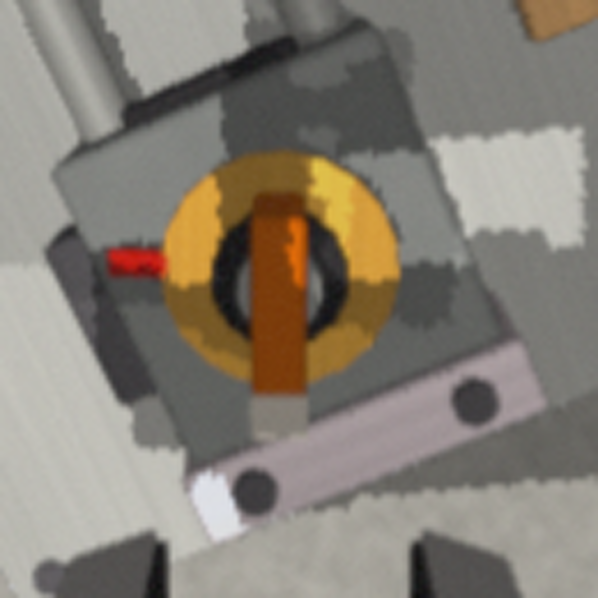

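View pics/g_top.png

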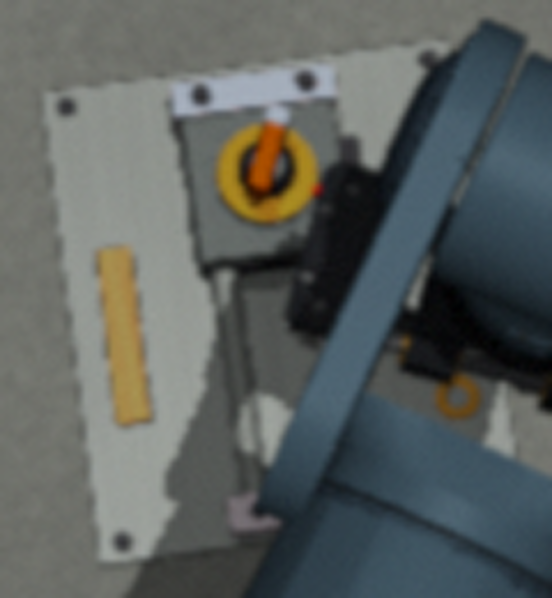

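```bash
python3 - <<'E'
from h import *
c=dict(np.load("w3.npz")); a=lambda u,v:(u/4.6+189.6,v/4.6+109.6)
P=onplane(c,[a(280,215),a(279,437)],.141); d=P[1]-P[0]; aw=np.degrees(np.arctan2(d[1],d[0]))
Q=onplane(c,[a(281.5,268),a(107,262)],.086); e=Q[1]-Q[0]; at=np.degrees(np.arctan2(e[1],e[0]))
print(P.mean(0),np.linalg.norm(d),aw,Q[0],np.linalg.norm(e),at,"diff",aw-at)
ax=Q[0][:2]-[.5842,-.0176]; print("axis travel",ax,np.linalg.norm(ax))
h=hsv(c);m=((h[...,0]>=14)&(h[...,0]<=28)&(h[...,1]>120)); m[:, :220]=0;m[:,280:]=0;m[:135]=0;m[200:]=0
ys,xs=np.nonzero(m); q,r=cv2.minEnclosingCircle(np.c_[xs,ys].astype(np.int32)); print(q,r,onplane(c,[q],.086))
info()
E
```

```text
[ 0.63594051 -0.0110443   0.141     ] 0.04878806838094724 -16.434243304590048 [ 0.635333   -0.01067339  0.086     ] 0.04344746139116398 -108.13563269561958 diff 91.70138939102952
axis travel [0.051133   0.00692661] 0.05160001605243976
(250.47280883789062, 168.2484588623047) 26.137197494506836 [[ 0.63566669 -0.01115507  0.086     ]]
t 17.3 p [ 0.4716 -0.1008  0.3657] xyaw 163.99 zaxis [-0.003  0.002 -1.   ] w 0.0328 F [0.79 0.37 0.68] M [-0.019  0.044  0.007] q [-0.446 -0.245  1.761  0.     1.628 -1.738]
```

```bash
python3 - <<'E'
from bench import ticket, readout
print(readout.state()["qd"].round(4)); print(ticket.close_job())
E
```

```text
[ 0.0145  0.009  -0.009  -0.004   0.0033 -0.0009]
the job is handed in; nothing more can be done
None
```

The job is handed in: the carriage is home, and the screw was bottomed firmly and then backed off a quarter turn. It took about 17 s of robot time.

- **Carriage:** I gripped the thumbscrew bar and pushed the carriage until it met the end stop. There the push rose to about 18 N with almost no further movement.
- **Screw:** I turned it clockwise in small steps, about 70° in all. Past bottoming the torque climbed about 1.3–1.5 N m per rad, reaching about 0.15 N m above running, so firm but well short of overstrain. I then turned it back 90°, released and lifted clear.
- **Quarter-turn check:** The last wrist picture puts the white end 91.7° counter-clockwise of the red tab.
- **Carriage check:** No gap shows at the end stop in the last pictures. With the screw still gripped after backing off, the tool position agreed within about 0.3 mm with where it had met the stop.
- **Disagreement:** The travel came out as 51.6 mm from the cameras and 53.7 mm from the tool positions, against the nominal 55 mm. I put this down to about 2 mm of camera calibration error and some grip slack. I relied on the firm stop and did not push the carriage again.
- **First grip:** The first closing took hold of the 18 mm collar under the bar. I opened, went up 10 mm and gripped the bar properly.
- **Everything else:** The strip is where it was, and I kept the fingers above the telltale ring. I did not measure the other loose items afterwards; no move went near them.

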